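Load the pinion carrier and run it home against the flip stop

ROBOT

A 6-joint arm with a two-finger parallel gripper is mounted at the origin on the work surface. World frame = base frame: x ahead of the robot, y to its left, z up, the work surface at z = 0. Lengths are in m, angles in rad, forces in N, time in s.
With the tool pointing down it reaches from about 0.375 to 0.9 m from the base axis. Payload 3.1 kg.
Tool frame: the origin (TCP) lies midway between the tips of the shut fingers; the grasp point (between the pads) lies manip.hold_point_z behind it (manip.hold_point_z is the distance from the TCP to the grasp point, in m); z points along the fingers, y is the direction in which the jaws open and shut (so a half turn about z gives the same grasp; the last joint's range is limited). The gripper opens to 85 mm and grips with 20 to 120 N. Pads are 22 mm wide; open, the fingers measure 114 mm over their backs; the gripper's body (76 mm by 85 mm) begins 54 mm behind the grasp point. The pads swing forward as they close: fully open they stand 13 mm farther back than shut.
Start: joints at [-1.524, 0.527, 1.433, -0, 1.181, -0.178], TCP at [0.14, -0.609, 0.231] pointing down, gripper open.
Joint ranges: [-3.08, 3.08], [-0.75, 2.2], [0.22, 2.44], [-1.43, 4.57], [0, 2.65], [-2.85, 2.85]. Speed limits (rad/s): [2.79, 2.79, 3.14, 3.14, 3.14, 3.14].

INTERFACE

Orientations are given as a unit quaternion [x, y, z, w].
In Python, from station import manip, snapshot, workorder, models gives the robot as it stands.
- The arm moves only by the tool jog_arm, never from a script. Its argument "commands" is a list of rows, each a list of 5 numbers: the opening in per cent of the stroke, from 0 (shut) to 100 (fully open), then the shift along the world's x, y, z in cm, then the turn about the world's z in rad. A call has 1 to 8 rows; each row shifts and turns the pose as measured when the row begins; what a row does not reach is not made up. A row lasts 1/12 s, in which the tool goes at most 41.7 mm and 7.16 degrees, less where a joint would pass 70% of its speed; a pose out of reach is approached as far as the arm can. A call with a gripper value outside its range is refused whole. The fingers move at their own pace and stop on an object; "squeeze" is the grip in N (left out, the last holds). Time passes only in rows, so rows that do not move let the fingers close. It gives the time, the measured TCP pose, the force and the opening at its end, in the units of the state.
- manip.sense(): the state, without advancing time (a new reading comes with each control period).
- snapshot(name): name is "side" or "top"; returns a dict with "image" (400x640x3 uint8, red, green, blue), "intrinsics" (3x3 intrinsics, pixels), "extrinsics" (4x4, takes a point from camera to world coordinates). Camera axes: x right, y down, z forward; pixel columns grow to the right and rows downward; lengths in m; the calibration is good to about 2 mm. A picture is of the moment at which its call begins. There is no depth.
- workorder.sign_off(): hands the job in, once; it reports no verdict.
Trained networks look in a picture, given as the dict that the camera call returned (one of the last four; its "shot" number tells which), for a name from the list of things; names that differ only in an ending like _2 or _b are one class to them, and where a whole thing is asked for, a point or a joint stands for the part that bears it (a point fixed in the world has none). Each returns a list of dicts, best first, with "score" (0 to 1); they miss things now and then, are a little off and sometimes report something else, mostly with a low value. They report only what shows in the picture. A call takes as long as a camera call.
- models.find_in(picture, name): "centre" ([x, y, z] in m, in world coordinates, good to about 4 mm: the middle of the surface that is visible of it).
- models.pinpoint(picture, name): "centre" ([x, y, z] in m, in world coordinates, good to about 4 mm: a listed point, or the origin of a listed thing).
The state is a dict: "t": time; "q": joint angles; "qd": joint speeds; "tau": joint torques, N m; "tcp_pos": TCP position; "tool_rot": TCP orientation; "force": force on the tool from outside, world axes, zero at the start; "ft_torque": the same for the moment, N m; "finger_gap": opening from 0.0 (shut) to 1.0 (fully open).
Only numpy, scipy, OpenCV 4.12 (cv2) and the standard library are available. Lean on these libraries where they do the work, as an engineer would, in place of code of your own. Each camera call takes 0.05 s, during which the arm holds its last target. There are 200 camera calls.

TASK

First flip the stop with the orange handle fully down across the guide of the measuring stage, leaving the blue one up. Then put the two brass pinions from the black tray, hub up, into the carrier's two pockets, one in each, and finally slide the loaded carrier along the guide, without lifting it, until it rests against the orange stop. Leave the dark pinion and everything else on the bench where it is.

Things in the scene. Friction and masses are not known exactly. Their poses are not given: they have to be found in the camera images.
- stage: grey measuring stage, fixed, base x -65..+100, y -270..+270, top 20 mm above the table. Its x axis points away from the robot, y along the guide from the loading end to the stop end, z up; origin at table height under the middle of the guide channel. Steel fence on the far side of the channel (x 26..36, 50 mm above the table), low lip on the near side (x -33..-26, 28 mm above the table)
- bridge_edge (a point): middle of the near lower edge of the white optics bridge (stage x 4, y 105), 155 mm above the table. Its beam spans stage x 4..98, y -38..+248, 155 to 189 mm above the table; a tube on it reaches 279 mm; behind the edge (x 38..72) a lens hangs to 135 mm. No room below for an upright gripper: lean the tool about 40 degrees, hand nearer the robot, fingertips forward and down
- orange_stop (a joint): angle of the flip stop with the orange handle, rad: 0 = fully down across the channel (hard limit), positive = raised; starts at about 0.85 to 1.0; limit 1.1. Its hinge axis is parallel to the stage's y. Friction holds it at any angle; about 1 N at the handle moves it
- orange_hinge (a point): hinge axis point of the orange stop, 47 mm beyond the channel's centre line (stage x +47) and 65 mm above the table
- orange_grip (a point): middle of the orange handle, 108 mm from the hinge, on the centre line of the arm; the handle is 36 mm long (90 to 126 mm from the hinge), 16 mm wide along stage y, 14 mm thick; grip it across its 16 mm width. When down it stands out over the near side of the lip (stage x -61), 65 mm above the table
- orange_face (a point): centre of the face of the orange tab under the arm that the carrier comes up against; the tab (30 mm long, 10 mm thick along y, face 5 mm from the arm's middle plane towards the loading end) hangs to 6 mm above the channel floor when down, and reaches 42 to 72 mm from the hinge. Site axes turn with the arm; y stays along the stage's y
- blue_stop (a joint): same flip stop with a blue handle, 60 to 100 mm before or behind the orange one along the guide; starts raised at 0.85 to 1.0, stays raised; the loaded carrier passes below it
- blue_grip (a point): middle of the blue handle, 108 mm from its hinge
- carrier: loose green carrier, 48 (x) by 110 (y) by 25 mm, 0.25 to 0.5 kg, lying in the channel at the loading end (stage y about -190 to -130), y along the guide; origin at the centre of its underside, 20 mm above the table; two round pockets in its top, 36 mm across and 10 mm deep, 27 mm either side of its middle along y
- pocket0 (a point): centre of the floor of the carrier's pocket nearer the loading end (carrier y -27), 10 mm below the carrier's top; z up
- pocket1 (a point): the same for the pocket nearer the stops (carrier y +27)
- carrier_nose (a point): middle of the carrier's end face that meets the stop (carrier y +55, half height)
- carrier_tail (a point): middle of the carrier's other end face, to push on (carrier y -55, half height, 32 mm above the table)
- brass_pinion_a: brass pinion: toothed disc 32 mm across and 10 mm thick with a round hub on top, 16 mm across and 14 mm tall (24 mm in all), 60 g; origin at the centre of its underside, z up through the hub. It starts lying flat, hub up, on the 3 mm floor of the black tray
- brass_pinion_b: a second brass pinion, the same as brass_pinion_a
- dark_pinion: dark steel pinion of the same size in the same tray; stays there
- tray: black parts tray, fixed, 70 (x) by 172 (y) mm, walls 12 mm high and 3 mm thick, floor 3 mm; three pinions in a row along its y, about 52 mm apart; origin at the centre of its underside
- loupe: black loupe, 40 mm across, 36 mm tall, standing between robot and stage; origin under its centre
- micrometer: grey C-frame micrometer lying flat, about 50 by 160 mm, 16 mm high; origin near the middle of its frame
- brush: small cleaning brush lying on the table to the right of the tray; origin under its middle
- setting_ring: steel setting ring, 60 mm across, 18 mm high, on the table off the loading end of the stage; origin under its centre
- cleaner: bottle of cleaner, 56 mm across, 150 mm tall, left of the stage; origin under its centre
- gauge_block: steel gauge block 18 by 35 by 30 mm standing on the stage behind the fence; origin under its centre
- plug_gauge: dark plug gauge, upright, 22 mm across and 60 mm tall, on the table off the stop end of the stage; origin under its centre

How it is judged:
On the way, in this order (a step that is already met when the one before it is completed fails the run):
1. the orange stop is fully down (within 0.06 rad) (value of joint orange_stop below 0.06 rad), for 0.2 s.
2. both brass pinions lie flat in the carrier's pockets, one in each ((((horizontal distance between brass_pinion_a and pocket0 below 0.004 m and z of brass_pinion_a in the frame of pocket0 between -0.003 and 0.003 m and angle between brass_pinion_a's own z axis and vertical below 0.12 rad) and (horizontal distance between brass_pinion_b and pocket1 below 0.004 m and z of brass_pinion_b in the frame of pocket1 between -0.003 and 0.003 m and angle between brass_pinion_b's own z axis and vertical below 0.12 rad)) or ((horizontal distance between brass_pinion_a and pocket1 below 0.004 m and z of brass_pinion_a in the frame of pocket1 between -0.003 and 0.003 m and angle between brass_pinion_a's own z axis and vertical below 0.12 rad) and (horizontal distance between brass_pinion_b and pocket0 below 0.004 m and z of brass_pinion_b in the frame of pocket0 between -0.003 and 0.003 m and angle between brass_pinion_b's own z axis and vertical below 0.12 rad)))), for 0.2 s.
3. the loaded carrier is against the orange stop (y of carrier_nose in the frame of orange_face between -0.003 and 0.003 m and x of carrier_nose in the frame of stage between -0.008 and 0.008 m and z of carrier in the frame of stage below 0.023 m and angle between the y axis of carrier and the y axis of stage, either way round below 0.08 rad and (((horizontal distance between brass_pinion_a and pocket0 below 0.004 m and z of brass_pinion_a in the frame of pocket0 between -0.003 and 0.003 m and angle between brass_pinion_a's own z axis and vertical below 0.12 rad) and (horizontal distance between brass_pinion_b and pocket1 below 0.004 m and z of brass_pinion_b in the frame of pocket1 between -0.003 and 0.003 m and angle between brass_pinion_b's own z axis and vertical below 0.12 rad)) or ((horizontal distance between brass_pinion_a and pocket1 below 0.004 m and z of brass_pinion_a in the frame of pocket1 between -0.003 and 0.003 m and angle between brass_pinion_a's own z axis and vertical below 0.12 rad) and (horizontal distance between brass_pinion_b and pocket0 below 0.004 m and z of brass_pinion_b in the frame of pocket0 between -0.003 and 0.003 m and angle between brass_pinion_b's own z axis and vertical below 0.12 rad))) and value of joint orange_stop below 0.06 rad), for 0.2 s.
At the end, for the whole second after the job is handed in: Orange stop down (within 0.06 rad), blue still raised (over 0.7 rad); each pocket holds a brass pinion, hub up, centred within 4 mm, down within 3 mm, level within 0.12 rad; the carrier lies flat and in line in the channel, its nose within 3 mm of the orange stop face; all at rest (all of step 3 and value of joint blue_stop above 0.7 rad and linear speed of each of carrier, brass_pinion_a, brass_pinion_b below 0.02 m/s); the robot touches nothing.
It fails at once if the blue stop is lowered below 0.7 rad (value of joint blue_stop below 0.7 rad).
It fails at once if the carrier is lifted more than 12 mm off the guide (height (world z) of carrier above 0.032 m).
It fails at once if the dark pinion or a bystander is moved more than 25 mm (distance of any of loupe, micrometer, brush, setting_ring, cleaner, gauge_block, plug_gauge, dark_pinion from where it was at the start of the episode above 0.025 m).
It also fails if it takes over 72 s, if anything falls off the work surface, if the arm or the gripper's body presses on something with over 40 N, if the wrist force passes 120 N, or if a joint passes its speed limit or range.

## Working session

There is one attempt and no reset: what is moved stays moved. The work goes in short steps, Python scripts to look and compute and a tool call to move; the robot and the scene stay as the last step left them, time stands still between calls to the robot, and variables do not carry over. Pictures are saved under pics/ and viewed, about 8 in all and at most 12, crops included, and the job is handed in when it is done.

Besides the shell and the picture viewer there is one more tool, called after "Emit:" as name(argument=value, ...), one argument or row to a line, values as JSON. jog_arm: Moves the arm, as the interface text tells. Its arguments: {"type":"object","properties":{"commands":{"type":"array","items":{"type":"array","items":{"type":"number"}}},"squeeze":{"type":"number"}},"required":["commands"]}

```bash
ls; mkdir -p pics; cat > h.py <<'E'
import numpy as np, cv2
from station import manip, snapshot, workorder, models
def save(p,n,crop=None,s=1):
    im=p["image"][:,:,::-1]
    if crop: im=im[crop[1]:crop[3],crop[0]:crop[2]]
    cv2.imwrite(f"pics/{n}.png",cv2.resize(im,None,fx=s,fy=s))
def proj(p,X):
    T=np.linalg.inv(p["extrinsics"]);c=T[:3,:3]@X+T[:3,3];u=p["intrinsics"]@c;return u[:2]/u[2]
E
python3 - <<'E'
from h import *
print(manip.sense(), manip.hold_point_z)
for n in ["top","side"]:
    p=snapshot(n); save(p,n+"0"); print(n,p["extrinsics"].round(3).tolist())
    for k in ["stage","bridge_edge","orange_hinge","orange_grip","orange_face","blue_grip","carrier","pocket0","pocket1","carrier_nose","carrier_tail","brass_pinion_a","dark_pinion","tray","loupe"]:
        print(k,[(np.round(d["centre"],4).tolist(),round(d["score"],2)) for d in models.pinpoint(p,k)[:3]])
E
```

```text
pics
{'t': 0.0, 'q': array([-1.52351262e+00,  5.28480320e-01,  1.43391453e+00,  1.56991244e-05,
        1.18136638e+00, -1.78508926e-01]), 'qd': array([-0.00044912, -0.00040337,  0.00127038, -0.00080261, -0.00078088,
        0.00017028]), 'tau': array([-1.42501369e-03, -4.42356169e+01, -1.78023416e+01, -4.84140637e-04,
        8.29837401e-03,  7.73098407e-06]), 'tcp_pos': array([ 0.13991765, -0.60840573,  0.23032102]), 'tool_rot': array([ 9.93633729e-01,  1.12653613e-01,  7.83346348e-05, -1.08147484e-03]), 'force': array([0.3113722 , 0.7067021 , 1.22124675]), 'ft_torque': array([ 0.02373025,  0.00348854, -0.01052646]), 'finger_gap': 0.9990118770868351} 0.0187
top [[0.029, -0.995, 0.097, 0.479], [-0.999, -0.027, 0.023, -0.017], [-0.02, -0.097, -0.995, 1.247], [0.0, 0.0, 0.0, 1.0]]
stage [([0.6134, -0.1009, 0.0323], 0.62), ([0.621, 0.0292, -0.0029], 0.56)]
bridge_edge [([0.6342, 0.131, 0.1548], 0.91), ([0.6705, -0.3959, -0.0045], 0.57)]
orange_hinge [([0.6767, 0.204, 0.0632], 0.65)]
orange_grip [([0.6136, 0.2134, 0.1473], 0.57)]
orange_face [([0.6254, 0.2024, 0.0912], 0.59), ([0.6844, 
[... 1205 characters left out ...]
442, -0.1199, -0.0007], 0.15)]
pocket0 [([0.6135, -0.0956, 0.0348], 0.9), ([0.6114, -0.153, 0.0381], 0.82), ([0.6074, -0.1279, 0.0224], 0.66)]
pocket1 [([0.6135, -0.0956, 0.0348], 0.9), ([0.6114, -0.153, 0.0381], 0.82), ([0.6074, -0.1279, 0.0224], 0.66)]
carrier_nose [([0.6139, -0.0696, 0.0319], 0.97)]
carrier_tail [([0.6097, -0.1835, 0.0288], 0.57)]
brass_pinion_a [([0.4328, -0.1588, 0.0049], 0.62), ([0.4533, -0.06, 0.0035], 0.59), ([0.4629, 0.1132, -0.0021], 0.58)]
dark_pinion [([0.6267, 0.2025, 0.0914], 0.6), ([0.4351, -0.111, 0.0017], 0.4), ([0.6272, 0.3851, -0.0014], 0.2)]
tray [([0.4434, -0.1141, 0.0009], 0.6), ([0.6811, 0.2095, 0.0651], 0.25)]
loupe [([0.4605, 0.1153, -0.0039], 0.52)]
```

View pics/top0.png

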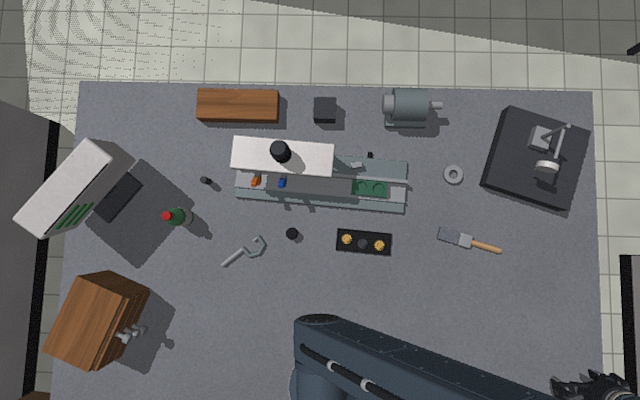

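View pics/side0.png

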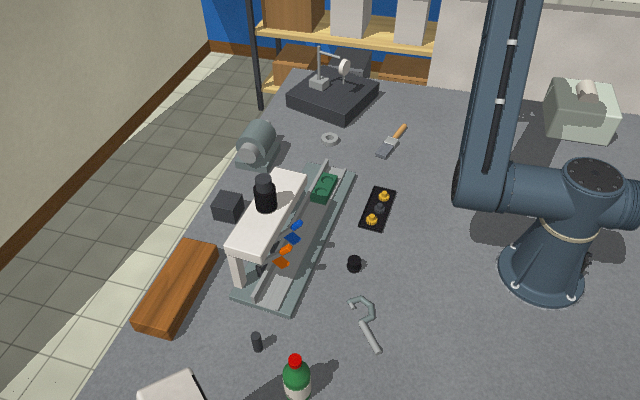

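The top view shows the orange stop at (256,181), blue at (282,183), the carrier at (370,188), and the tray with brass/dark/brass at (347,239), (362,243), (379,245). Side view agrees. Next I refine the stage yaw and positions.

```bash
cat > m.py <<'E'
from h import *
def ray(p,uv,z):
    d=p["extrinsics"][:3,:3]@np.linalg.inv(p["intrinsics"])@np.array([*uv,1.]);o=p["extrinsics"][:3,3]
    return o+d*(z-o[2])/d[2]
def blobs(p,lo,hi,box,amin=15):
    hsv=cv2.cvtColor(p["image"],cv2.COLOR_RGB2HSV);m=cv2.inRange(hsv,np.array(lo),np.array(hi))
    k=np.zeros_like(m);x0,y0,x1,y1=box;k[y0:y1,x0:x1]=m[y0:y1,x0:x1]
    n,_,st,c=cv2.connectedComponentsWithStats(k)
    return [(c[i].round(2),st[i,4]) for i in range(1,n) if st[i,4]>=amin]
E
python3 - <<'E'
from m import *
print(manip.sense()["t"])
p=snapshot("top"); save(p,"crop_top",(220,120,420,265),4)
for k,lo,hi,z in [("brass",(15,120,80),(35,255,255),.02),("green",(60,60,40),(95,255,255),.045),("or",(3,150,80),(14,255,255),.15)]:
    for c,a in blobs(p,lo,hi,(230,120,420,260)): print(k,c,a,ray(p,c,z).round(4))
q=snapshot("side");
for k,lo,hi,z in [("brass",(15,120,80),(35,255,255),.02),("green",(60,60,40),(95,255,255),.045)]:
    for c,a in blobs(q,lo,hi,(220,150,420,320)): print("side",k,c,a,ray(q,c,z).round(4))
# near stage edge: strongest vertical gradient line in top view
g=cv2.cvtColor(p["image"],cv2.COLOR_RGB2GRAY).astype(float)
for r0 in (196,):
  pts=[]
  for u in range(240,405,3):
    gr=np.diff(cv2.GaussianBlur(g,(3,3),0)[r0:222,u]); i=np.argmin(gr); pts.append((u,r0+i+.5))
  W=np.array([ray(p,c,.02)[:2] for c in pts])
  a=np.polyfit(W[:,1],W[:,0],1)
  for _ in range(5):
    r=W[:,0]-np.polyval(a,W[:,1]);W2=W[abs(r)<max(.003,np.median(abs(r))*2)];a=np.polyfit(W2[:,1],W2[:,0],1)
  print("near edge x=a*y+b",a,len(W2))
A=[]
for s in range(3):
  for n in ["top","side"]:
    p=snapshot(n)
    for k,l in [("stage",(0,0)),("bridge_edge",(.004,.105))]:
      d=models.pinpoint(p,k)
      d=[e for e in d if abs(e["centre"][0]-.627)<.03 and e["centre"][1]>0]
      if d:print(n,k,np.round(d[0]["centre"],4))
print(manip.sense()["t"])
E
```

```text
1.6
brass [346.37 238.41] 79 [ 0.4516 -0.0619  0.02  ]
brass [378.92 244.88] 85 [ 0.4346 -0.1638  0.02  ]
green [369.41 187.72] 554 [ 0.6104 -0.1286  0.045 ]
or [254.93 181.25] 59 [0.6085 0.2071 0.15  ]
side brass [383.51 195.84] 101 [ 0.4354 -0.154   0.02  ]
side brass [371.27 219.01] 108 [ 0.452  -0.0522  0.02  ]
side green [323.36 188.14] 554 [ 0.6098 -0.1129  0.045 ]
near edge x=a*y+b [0.06698673 0.55488585] 50
top bridge_edge [0.6351 0.134  0.1572]
side stage [ 0.6238  0.0257 -0.    ]
side bridge_edge [0.6337 0.1341 0.1532]
top stage [ 0.6222  0.0284 -0.0026]
top bridge_edge [0.6356 0.1333 0.156 ]
side stage [ 0.6213  0.0272 -0.0022]
side bridge_edge [0.6335 0.1314 0.1557]
top stage [ 0.6206  0.0303 -0.0019]
top bridge_edge [0.6364 0.132  0.1525]
side stage [ 6.22e-01  2.74e-02 -3.00e-04]
side bridge_edge [0.6356 0.1328 0.1528]
2.6
```

View pics/crop_top.png

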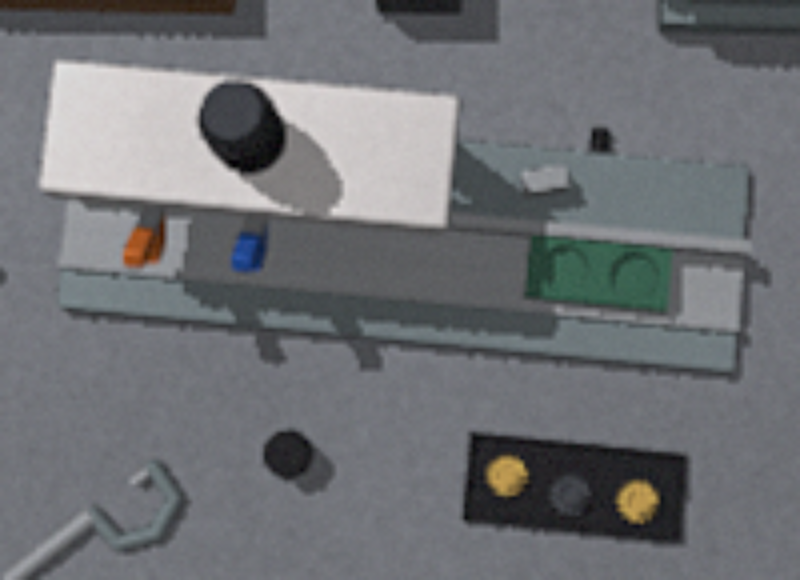

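Stage origin is about (0.622, 0.028) with yaw −0.067: the edge fit, the networks and the bridge edge all agree. The orange stop is at stage y ≈ 0.183, about 0.88 rad. I'll push it down with the shut fingertips.

Emit:
jog_arm(
  commands=[
    [0,1.9,3.4,0.2,-0.1],
    [0,1.9,3.4,0.2,-0.1],
    [0,1.9,3.4,0.2,-0.09],
    [0,1.9,3.4,0.2,0],
    [0,1.9,3.4,0.2,0],
    [0,1.9,3.4,0.2,0],
    [0,1.9,3.4,0.2,0],
    [0,1.9,3.4,0.2,0],
  ],
)

```text
t: 3.27
tcp_pos: [0.2912, -0.336, 0.2474]
tool_rot: [0.999, -0.047, -0.0, 0.005]
force: [0.8, -0.5, -0.1]
finger_gap: -0.002
```

Emit:
jog_arm(
  commands=[
    [0,1.9,3.4,0.2,0],
    [0,1.9,3.4,0.2,0],
    [0,1.9,3.4,0.2,0],
    [0,1.9,3.4,0.2,0],
    [0,1.9,3.4,0.2,0],
    [0,1.9,3.4,0.2,0],
    [0,1.9,3.4,0.2,0],
    [0,1.9,3.4,0.2,0],
  ],
)

```text
t: 3.93
tcp_pos: [0.4482, -0.05, 0.2671]
tool_rot: [0.999, -0.049, 0.003, 0.007]
force: [-0.3, -0.7, -0.2]
finger_gap: -0.001
```

Emit:
jog_arm(
  commands=[
    [0,2.0,3.3,0,0.03],
    [0,2.0,3.3,0,0],
    [0,2.0,3.3,0,0],
    [0,2.0,3.3,0,0],
    [0,2.0,3.3,0,0],
    [0,2.0,3.3,0,0],
    [0,2.0,3.3,0,0],
    [0,1.8,3.2,0,0],
  ],
)

```text
t: 4.6
tcp_pos: [0.6121, 0.2302, 0.2697]
tool_rot: [0.999, -0.031, 0.007, 0.008]
force: [0.2, 0.1, -0.4]
finger_gap: 0.002
```

Emit:
jog_arm(
  commands=[
    [0,0,0,0,0],
  ],
)

```text
t: 4.68
tcp_pos: [0.615, 0.2362, 0.2694]
tool_rot: [1.0, -0.028, 0.009, 0.006]
force: [0.9, -0.0, -1.1]
finger_gap: -0.002
```

Emit:
jog_arm(
  commands=[
    [0,-0.9,-2.4,0,0],
    [0,0,0,0,0],
    [0,0,0,-3.0,0],
    [0,0,0,-3.0,0],
    [0,0,0,-2.0,0],
    [0,0,0,0,0],
  ],
)

```text
t: 5.18
tcp_pos: [0.6076, 0.2147, 0.1889]
tool_rot: [1.0, -0.026, 0.012, 0.005]
force: [0.1, -0.1, -0.1]
finger_gap: -0.004
```

Emit:
jog_arm(
  commands=[
    [0,-0.2,-0.2,-1.5,0],
    [0,-0.5,0,-1.5,0],
    [0,-0.7,0,-1.5,0],
    [0,-0.7,0,-1.5,0],
    [0,-0.6,0,-1.5,0],
    [0,-0.5,0,-1.5,0],
    [0,-0.3,0,-1.5,0],
    [0,0,0,0,0],
  ],
)

```text
t: 5.85
tcp_pos: [0.5755, 0.2117, 0.0905]
tool_rot: [0.999, -0.028, 0.018, 0.004]
force: [0.6, 0.3, -0.2]
finger_gap: -0.004
```

Emit:
jog_arm(
  commands=[
    [0,-0.5,0,-1.0,0],
    [0,0,0,-0.8,0],
    [0,0,0,-0.4,0],
    [0,0,0,-0.3,0],
    [0,0,0,0,0],
  ],
)

```text
t: 6.27
tcp_pos: [0.5753, 0.2121, 0.0731]
tool_rot: [0.999, -0.028, 0.022, 0.003]
force: [0.4, 0.2, 1.0]
finger_gap: -0.001
```

```bash
python3 - <<'E'
from m import *
p=snapshot("side"); save(p,"side1",(215,200,345,330),5)
for k in ["orange_grip","orange_face","blue_grip"]:
    print(k,[(np.round(d["centre"],4).tolist(),round(d["score"],2)) for d in models.pinpoint(p,k)[:2]])
print(manip.sense()["force"])
E
```

```text
orange_grip [([0.5724, 0.2133, 0.0645], 0.67), ([0.681, 0.2085, 0.0649], 0.42)]
orange_face [([0.6286, 0.2034, 0.0383], 0.94), ([0.4464, -0.1177, -0.0008], 0.73)]
blue_grip []
[ 0.707919   -0.16219111  3.8615802 ]
```

View pics/side1.png

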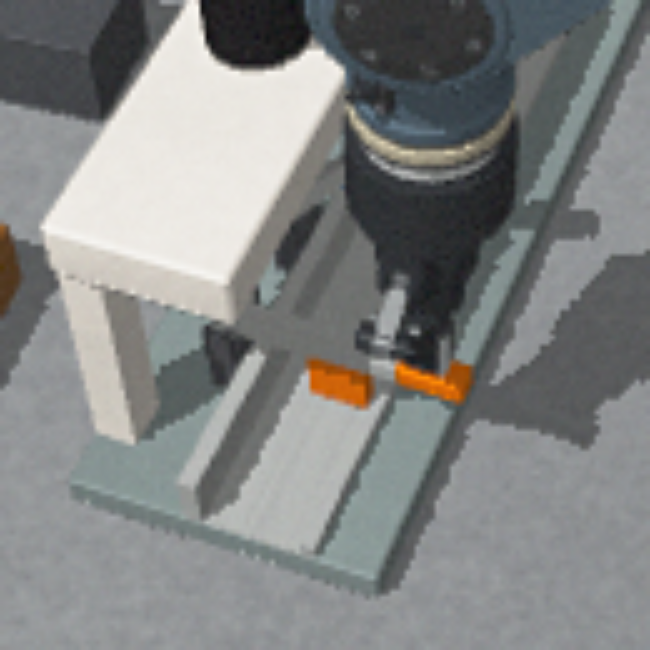

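Orange stop is down (handle at z 0.0645, tab hanging across the channel, force rising). One last press, then back out and go to the first pinion.

Emit:
jog_arm(
  commands=[
    [0,0,0,-0.4,0],
    [0,0,0,-0.2,0],
    [0,0,0,0,0],
    [0,-0.5,0,3.5,0],
    [0,-0.5,0,3.5,0.1],
    [0,-1.0,-2.0,2.5,0.12],
    [0,-1.5,-3.5,0,0.12],
    [0,-1.5,-3.5,0,0.12],
  ],
)

```text
t: 7.13
tcp_pos: [0.5297, 0.1284, 0.1692]
tool_rot: [0.979, 0.203, 0.025, -0.0]
force: [0.5, -1.2, -0.5]
finger_gap: -0.002
```

Emit:
jog_arm(
  commands=[
    [40,-1.5,-3.5,0,0.12],
    [40,-1.5,-3.5,0,0.12],
    [40,-1.5,-3.5,0,0.12],
    [40,-1.5,-3.5,0,0.12],
    [40,0,0,0,0.12],
    [40,0,0,0,0.12],
    [40,0,0,0,0.12],
    [40,0,0,0,0.12],
  ],
)

```text
t: 7.8
tcp_pos: [0.4751, -0.0034, 0.17]
tool_rot: [0.788, 0.615, 0.023, -0.011]
force: [-0.3, 0.1, -0.1]
finger_gap: 0.402
```

```bash
python3 - <<'E'
from m import *
s=manip.sense();print(s["t"],s["q"].round(3),s["tcp_pos"],s["tool_rot"].round(3),s["finger_gap"])
p=snapshot("side")
for k in ["orange_grip","orange_face","blue_grip"]:
    print(k,[(np.round(d["centre"],4).tolist(),round(d["score"],2)) for d in models.pinpoint(p,k)[:2]])
for i in range(4):
    for n in ["side","top"]:
        p=snapshot(n)
        for k in (["brass_pinion_a","pocket0"] if i<3 else ["dark_pinion"]):
            print(n,k,[(np.round(d["centre"],4).tolist(),round(d["score"],2)) for d in models.pinpoint(p,k)[:2]])
E
```

```text
7.8 [-0.275  0.417  1.88   0.067  0.836 -0.075] [ 0.47509123 -0.00339901  0.16999683] [ 0.788  0.615  0.023 -0.011] 0.4016653869688452
orange_grip [([0.5723, 0.2155, 0.0637], 0.7)]
orange_face [([0.6299, 0.204, 0.0385], 0.64)]
blue_grip [([0.6086, 0.132, 0.1499], 0.51), ([0.4282, 0.244, 0.0], 0.46)]
side brass_pinion_a [([0.4511, -0.0618, 0.0049], 0.64), ([0.635, 0.1331, 0.1533], 0.52)]
side pocket0 [([0.6111, -0.1548, 0.0387], 0.85), ([0.612, -0.0972, 0.0347], 0.79)]
top brass_pinion_a [([0.4343, -0.1691, -0.0], 0.51)]
top pocket0 [([0.6072, -0.1545, 0.0321], 0.94), ([0.6147, -0.0983, 0.0358], 0.8)]
side brass_pinion_a [([0.6819, 0.2081, 0.0651], 0.64), ([0.4301, -0.1622, 0.0044], 0.52)]
side pocket0 [([0.6146, -0.1011, 0.0371], 0.94), ([0.6107, -0.1518, 0.0383], 0.8)]
top brass_pinion_a [([0.4311, -0.1659, 0.002], 0.38)]
top pocket0 [([0.6091, -0.1556, 0.0333], 0.9), ([0.6141, -0.1026, 0.0346], 0.88)]
side brass_pinion_a [([0.453, -0.0603, 0.006], 0.68), ([0.4337, -0.1589, 0.0053], 0.46)]
side pocket0 [([0.6142, -0.0981, 0.0348], 0.81), ([0.6075, -0.1532, 0.0362], 0.63)]
top brass_pinion_a [([0.4332, -0.1676, 0.0003], 0.41)]
top pocket0 [([0.6091, -0.1546, 0.0327], 0.82), ([0.6125, -0.1028, 0.0336], 0.69)]
side dark_pinion [([0.4378, -0.1098, 0.0057], 0.65), ([0.4307, 0.2443, -0.0028], 0.54)]
top dark_pinion [([0.4423, -0.1128, -0.0029], 0.52), ([0.6658, -0.3956, -0.0059], 0.22)]
```

Emit:
jog_arm(
  commands=[
    [40,-1.3,-3.0,0,0.05],
    [40,-1.0,-2.7,-2.0,0],
    [40,0,0,-3.5,0],
    [40,0,0,-3.5,0],
    [40,0,0,-3.0,0],
    [40,0,0,0,0],
  ],
)

```text
t: 9.6
tcp_pos: [0.4569, -0.0639, 0.0495]
tool_rot: [0.772, 0.635, 0.027, -0.004]
force: [-1.4, 0.5, -1.0]
finger_gap: 0.398
```

Emit:
jog_arm(
  commands=[
    [40,-0.5,0.4,-1.5,0],
    [40,0,0,-1.2,0],
    [40,0,0,-0.6,0],
    [40,0,0,0,0],
  ],
)

```text
t: 9.93
tcp_pos: [0.4532, -0.0602, 0.0167]
tool_rot: [0.772, 0.635, 0.027, -0.004]
force: [-0.1, 0.2, 0.4]
finger_gap: 0.401
```

Close with jaws along x (centres x), reopen, turn back, and close along y.

Emit:
jog_arm(
  commands=[
    [0,0,0,0,0],
    [0,0,0,0,0],
    [0,0,0,0,0],
    [0,0,0,0,0],
    [0,0,0,0,0],
  ],
  squeeze=20,
)

```text
t: 10.35
tcp_pos: [0.4564, -0.061, 0.0213]
tool_rot: [0.772, 0.635, 0.029, -0.0]
force: [0.4, -0.9, -1.2]
finger_gap: 0.174
```

```bash
python3 - <<'E'
from m import *
s=manip.sense();print(s["t"],s["tcp_pos"],s["finger_gap"],s["force"])
for n,b in [("side",(330,150,430,250)),("top",(320,215,410,265))]:
    p=snapshot(n)
    if n=="side": save(p,"grasp1",b,6)
E
```

```text
10.35 [ 0.45642886 -0.06102224  0.02128858] 0.17405662153557755 [ 0.44348938 -0.91348542 -1.16009116]
```

View pics/grasp1.png

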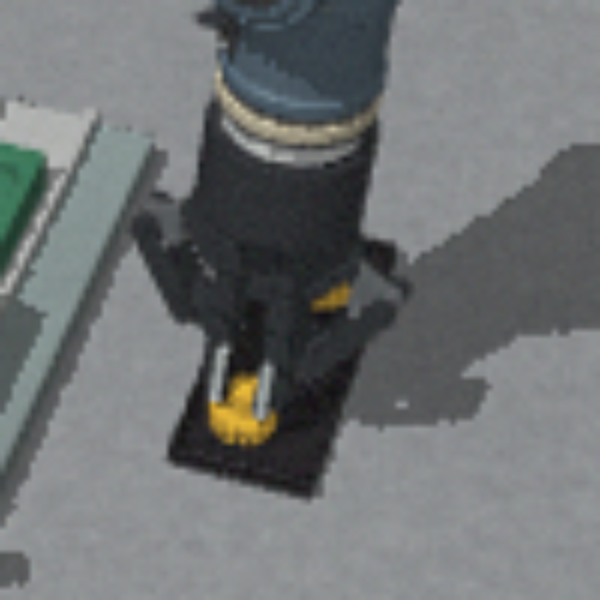

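Emit:
jog_arm(
  commands=[
    [40,0,0,0,0],
    [40,0,0,0.2,-0.12],
    [40,0,0,0,-0.12],
    [40,0,0,0,-0.12],
    [40,0,0,0,-0.12],
    [40,0,0,0,-0.12],
    [40,0,0,0,-0.12],
    [40,0,0,0,-0.12],
  ],
)

```text
t: 11.12
tcp_pos: [0.4565, -0.0616, 0.0238]
tool_rot: [0.968, 0.249, 0.026, 0.012]
force: [0.5, 0.7, -0.5]
finger_gap: 0.403
```

Emit:
jog_arm(
  commands=[
    [40,0,0,0,-0.12],
    [40,0,0,0,-0.12],
    [40,0,0,0,-0.12],
    [40,0,0,0,-0.12],
    [40,0,0,0,-0.12],
    [40,0,0,0,0],
  ],
)

```text
t: 11.62
tcp_pos: [0.4561, -0.0614, 0.0239]
tool_rot: [0.998, -0.061, 0.021, 0.02]
force: [0.5, -0.5, 0.3]
finger_gap: 0.403
```

Emit:
jog_arm(
  commands=[
    [40,0,0,-0.3,0.05],
    [40,0,0,0,0],
    [0,0,0,0,0],
    [0,0,0,0,0],
    [0,0,0,0,0],
    [0,0,0,0,0],
    [0,0,0,0,0],
  ],
  squeeze=30,
)

```text
t: 12.2
tcp_pos: [0.456, -0.0614, 0.0211]
tool_rot: [0.999, -0.032, 0.022, 0.019]
force: [0.1, -0.8, -0.3]
finger_gap: 0.157
```

Emit:
jog_arm(
  commands=[
    [0,0,0,3.0,0],
    [0,0,0,3.0,0],
    [0,2.5,-0.6,1.0,0],
    [0,3.5,-0.8,0,0],
    [0,3.5,-0.8,0,0],
    [0,3.0,-0.7,0,0],
    [0,2.0,-0.5,0,0],
    [0,0,0,0,0],
  ],
)

```text
t: 12.87
tcp_pos: [0.6, -0.094, 0.093]
tool_rot: [0.999, -0.031, 0.015, 0.017]
force: [0.5, -1.3, -1.0]
finger_gap: 0.159
```

```bash
python3 - <<'E'
from m import *
s=manip.sense();print(s["t"],s["tcp_pos"],s["tool_rot"].round(3),s["finger_gap"],s["force"])
p=snapshot("side");save(p,"carry1",(270,100,400,220),6)
for n in ("side","top","side"):
    p=snapshot(n)
    print([(np.round(d["centre"],4).tolist(),round(d["score"],2)) for d in models.pinpoint(p,"brass_pinion_a")[:3]])
E
```

```text
12.8667 [ 0.5999738  -0.09396471  0.09304425] [ 0.999 -0.031  0.015  0.017] 0.1585571620851011 [ 0.53818413 -1.30939634 -1.02145404]
[([0.5979, -0.0914, 0.0751], 0.64), ([0.43, -0.1608, 0.0056], 0.44)]
[([0.4527, -0.4447, 0.0011], 0.68), ([0.4344, -0.1657, 0.0005], 0.43)]
[([0.4349, -0.1605, 0.0045], 0.44), ([0.5887, -0.0916, 0.0722], 0.4), ([0.573, 0.2149, 0.062], 0.35)]
```

View pics/carry1.png

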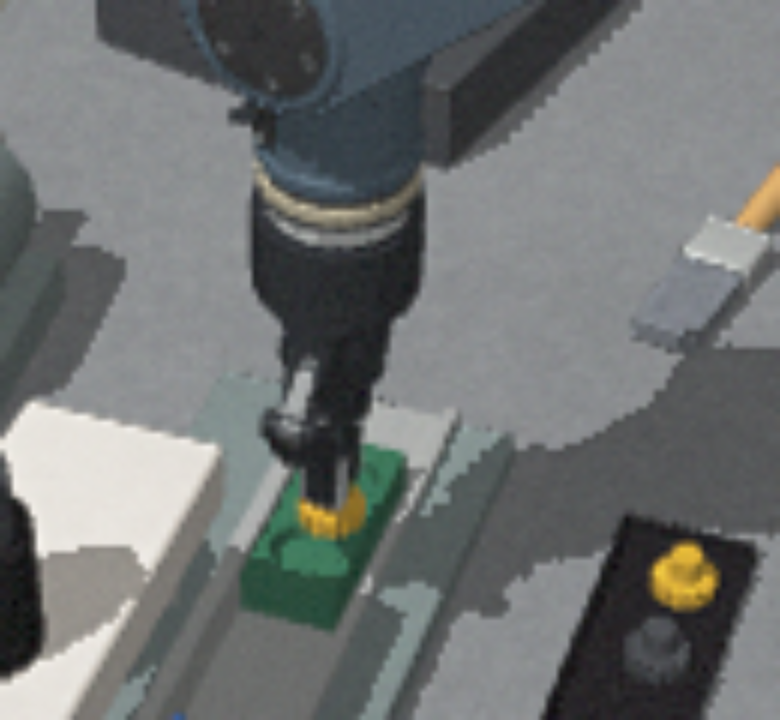

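Emit:
jog_arm(
  commands=[
    [0,1.0,-0.4,-1.0,0],
    [0,0.2,-0.1,-1.0,0],
    [0,0,0,-0.3,0],
    [0,0,0,0,0],
  ],
)

```text
t: 13.55
tcp_pos: [0.604, -0.0965, 0.0666]
tool_rot: [0.999, -0.031, 0.009, 0.015]
force: [0.2, 0.5, 0.0]
finger_gap: 0.161
```

Emit:
jog_arm(
  commands=[
    [0,1.0,-0.3,0.1,0],
    [0,0,0,0,0],
  ],
)

```text
t: 13.72
tcp_pos: [0.6129, -0.0992, 0.0659]
tool_rot: [0.999, -0.031, 0.007, 0.014]
force: [0.7, -0.6, -0.4]
finger_gap: 0.16
```

Now check the pinion relative to the pocket before lowering.

```bash
python3 - <<'E'
from m import *
for n in ("side","top","side","side"):
    p=snapshot(n)
    print(n,[(np.round(d["centre"],4).tolist(),round(d["score"],2)) for k in ("brass_pinion_a","pocket0") for d in models.pinpoint(p,k)[:2]])
E
```

```text
side [([0.6116, -0.097, 0.0501], 0.51), ([0.4335, -0.1621, 0.0045], 0.5), ([0.6074, -0.1521, 0.0382], 0.95), ([0.6144, -0.0991, 0.0342], 0.83)]
top [([0.4318, -0.1675, 0.0012], 0.39), ([0.6137, -0.1014, 0.0328], 0.45)]
side [([0.6152, -0.0711, 0.0329], 0.52), ([0.4328, -0.1619, 0.0034], 0.5), ([0.61, -0.1527, 0.0361], 0.64), ([0.6154, -0.0983, 0.0386], 0.56)]
side [([0.4325, 0.244, 0.0011], 0.68), ([0.6105, -0.1536, 0.0375], 0.88), ([0.613, -0.0996, 0.0337], 0.65)]
```

Emit:
jog_arm(
  commands=[
    [0,0,0,-0.4,0],
    [0,0,0,-0.3,0],
    [0,0,0,-0.3,0],
    [0,0,0,0,0],
  ],
)

```text
t: 14.65
tcp_pos: [0.6158, -0.1, 0.0594]
tool_rot: [0.999, -0.031, 0.012, 0.016]
force: [0.9, -0.2, -0.2]
finger_gap: 0.159
```

Emit:
jog_arm(
  commands=[
    [0,0,0,-0.4,0],
    [0,0,0,-0.3,0],
    [0,0,0,0,0],
  ],
)

```text
t: 14.9
tcp_pos: [0.6152, -0.0998, 0.0529]
tool_rot: [0.999, -0.031, 0.011, 0.015]
force: [-0.7, 0.1, 5.1]
finger_gap: 0.157
```

Emit:
jog_arm(
  commands=[
    [40,0,0,0,0],
    [40,0,0,0,0],
    [40,0,0,0,0],
    [40,0,0,2.0,0],
    [40,0,0,3.0,0],
    [40,-2.0,-0.8,1.0,0.12],
    [40,-3.2,-1.2,0,0.12],
    [40,-3.2,-1.2,0,0.12],
  ],
)

```text
t: 15.57
tcp_pos: [0.5337, -0.1305, 0.1107]
tool_rot: [0.988, 0.156, 0.014, 0.015]
force: [-0.9, -1.2, -0.6]
finger_gap: 0.397
```

Emit:
jog_arm(
  commands=[
    [40,-3.2,-1.0,0,0.12],
    [40,-3.2,-1.0,0,0.12],
    [40,-2.6,-0.8,0,0.12],
    [40,0,0,0,0.12],
    [40,0,0,0,0.12],
    [40,0,0,0,0.12],
    [40,0,0,0,0.12],
    [40,0,0,0,0.12],
  ],
)

```text
t: 16.23
tcp_pos: [0.4312, -0.1577, 0.1097]
tool_rot: [0.795, 0.606, 0.016, 0.003]
force: [-0.3, 0.2, 0.3]
finger_gap: 0.396
```

```bash
python3 - <<'E'
from m import *
s=manip.sense();print(s["t"],s["tcp_pos"],s["tool_rot"].round(3),s["finger_gap"],s["force"])
p=snapshot("side");save(p,"placed1",(270,130,420,250),5)
for n in ("side","top","side","side"):
    p=snapshot(n)
    print(n,[(np.round(d["centre"],4).tolist(),round(d["score"],2)) for k in ("brass_pinion_a","pocket0","dark_pinion") for d in models.pinpoint(p,k)[:2]])
E
```

```text
16.2333 [ 0.43120136 -0.15773679  0.10968405] [0.795 0.606 0.016 0.003] 0.39645642812306314 [-0.32682163  0.15717483  0.33471083]
side [([0.6121, -0.0987, 0.0373], 0.39), ([0.6092, 0.13, 0.1483], 0.22), ([0.613, -0.0992, 0.0329], 0.82), ([0.611, -0.1526, 0.0369], 0.74), ([0.4359, -0.1089, 0.0031], 0.47)]
top [([0.6137, -0.1009, 0.036], 0.38), ([0.6159, -0.0994, 0.0327], 0.98), ([0.6086, -0.1532, 0.0328], 0.56), ([0.4394, -0.1141, -0.0023], 0.45)]
side [([0.6173, -0.0971, 0.035], 0.62), ([0.4351, -0.1603, 0.004], 0.59), ([0.6133, -0.0985, 0.0392], 0.69), ([0.6075, -0.1536, 0.0371], 0.6), ([0.4332, -0.1102, 0.0004], 0.58), ([0.4461, -0.1183, 0.0005], 0.33)]
side [([0.6126, -0.0966, 0.0366], 0.54), ([0.4346, -0.159, 0.0048], 0.53), ([0.6132, -0.0983, 0.0346], 0.9), ([0.4378, -0.1137, 0.0027], 0.43)]
```

View pics/placed1.png

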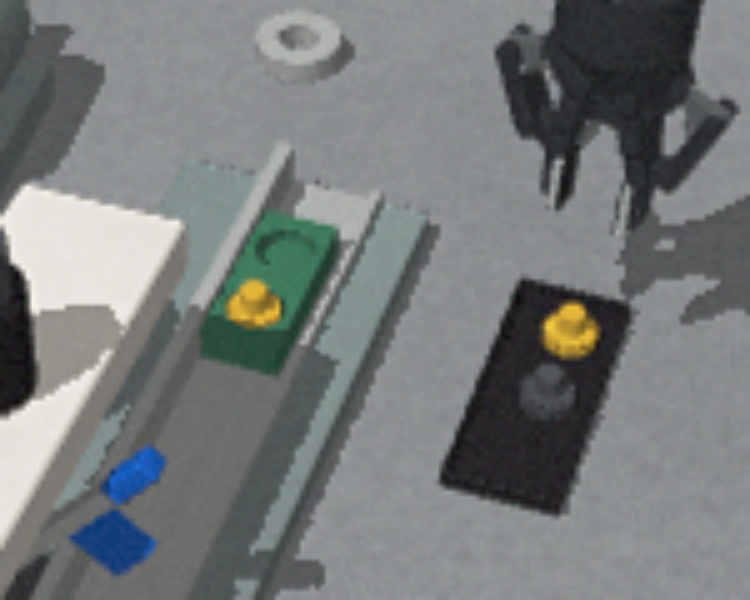

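Pinion a sits in pocket1 at (255,300), the dark one at (547,388) and pinion b at (571,330) are in the tray; blue stop is still up. Now pinion b.

Emit:
jog_arm(
  commands=[
    [40,0.3,-0.5,-2.0,0.05],
    [40,0,0,-3.0,0],
    [40,0,0,-2.5,0],
    [40,0,0,0,0],
  ],
)

```text
t: 17.42
tcp_pos: [0.4376, -0.1648, 0.0347]
tool_rot: [0.781, 0.624, 0.018, 0.007]
force: [-0.4, 0.4, -0.7]
finger_gap: 0.399
```

Emit:
jog_arm(
  commands=[
    [40,-0.4,0.3,-1.0,0],
    [40,0,0,-0.5,0],
    [40,0,0,0,0],
    [0,0,0,0,0],
    [0,0,0,0,0],
    [0,0,0,0,0],
    [0,0,0,0,0],
    [0,0,0,0,0],
  ],
  squeeze=20,
)

```text
t: 18.08
tcp_pos: [0.4362, -0.1634, 0.0232]
tool_rot: [0.781, 0.624, 0.019, 0.01]
force: [0.6, -0.3, -0.7]
finger_gap: 0.167
```

Emit:
jog_arm(
  commands=[
    [40,0,0,0,0],
    [40,0,0,0.1,0],
    [40,0,0,0,-0.12],
    [40,0,0,0,-0.12],
    [40,0,0,0,-0.12],
    [40,0,0,0,-0.12],
    [40,0,0,0,-0.12],
    [40,0,0,0,-0.12],
  ],
)

```text
t: 18.75
tcp_pos: [0.437, -0.1643, 0.0262]
tool_rot: [0.955, 0.296, 0.014, 0.018]
force: [0.1, -0.8, 0.1]
finger_gap: 0.401
```

Emit:
jog_arm(
  commands=[
    [40,0,0,0,-0.12],
    [40,0,0,0,-0.12],
    [40,0,0,0,-0.12],
    [40,0,0,0,-0.12],
    [40,0,0,0,-0.12],
    [40,0,0,0,-0.07],
    [40,0,0,0,0],
  ],
)

```text
t: 19.33
tcp_pos: [0.4371, -0.1643, 0.0272]
tool_rot: [0.998, -0.05, 0.007, 0.022]
force: [-0.1, 0.4, -1.0]
finger_gap: 0.399
```

Emit:
jog_arm(
  commands=[
    [40,-0.1,0.1,-0.6,0.02],
    [40,0,0,0,0],
    [0,0,0,0,0],
    [0,0,0,0,0],
    [0,0,0,0,0],
    [0,0,0,0,0],
    [0,0,0,0,0],
  ],
  squeeze=30,
)

```text
t: 19.92
tcp_pos: [0.436, -0.1631, 0.0209]
tool_rot: [0.999, -0.036, 0.008, 0.022]
force: [0.5, 0.1, -1.1]
finger_gap: 0.162
```

Emit:
jog_arm(
  commands=[
    [0,0,0,3.0,0],
    [0,0,0,3.0,0],
    [0,2.5,0.2,1.0,0],
    [0,3.5,0.2,0,0],
    [0,3.5,0.2,0,0],
    [0,3.5,0.2,0,0],
    [0,3.0,0.2,0,0],
    [0,0,0,0,0],
  ],
)

```text
t: 20.58
tcp_pos: [0.5967, -0.1494, 0.0924]
tool_rot: [0.999, -0.037, 0.002, 0.018]
force: [0.5, -0.9, -0.4]
finger_gap: 0.16
```

Emit:
jog_arm(
  commands=[
    [0,0,0,-1.2,0],
    [0,1.2,-0.3,-1.2,0],
    [0,0,0,0,0],
  ],
)

```text
t: 20.83
tcp_pos: [0.6107, -0.1518, 0.0675]
tool_rot: [0.999, -0.036, 0.003, 0.018]
force: [0.9, 1.0, -0.6]
finger_gap: 0.154
```

Emit:
jog_arm(
  commands=[
    [0,0,-0.2,-0.3,0],
    [0,0,0,-0.3,0],
    [0,0,0,-0.3,0],
    [0,0,0,0,0],
  ],
)

```text
t: 21.17
tcp_pos: [0.6075, -0.1534, 0.0573]
tool_rot: [0.999, -0.036, 0.001, 0.017]
force: [0.3, -0.6, -1.2]
finger_gap: 0.156
```

Emit:
jog_arm(
  commands=[
    [0,0.2,0,-0.3,0],
    [0,0,0,-0.3,0],
    [0,0,0,0,0],
  ],
)

```text
t: 21.42
tcp_pos: [0.6093, -0.1536, 0.0532]
tool_rot: [0.999, -0.036, 0.001, 0.018]
force: [0.7, -0.9, -1.0]
finger_gap: 0.158
```

Emit:
jog_arm(
  commands=[
    [0,0,0,-0.2,0],
    [0,0,0,0,0],
  ],
)

```text
t: 21.58
tcp_pos: [0.6094, -0.1536, 0.0534]
tool_rot: [0.999, -0.036, 0.002, 0.018]
force: [0.2, -0.1, -0.9]
finger_gap: 0.158
```

Emit:
jog_arm(
  commands=[
    [0,0,0,-0.3,0],
    [0,0,0,0,0],
  ],
)

```text
t: 21.75
tcp_pos: [0.6098, -0.1538, 0.0535]
tool_rot: [0.999, -0.036, 0.003, 0.018]
force: [0.5, -0.0, -0.4]
finger_gap: 0.159
```

Emit:
jog_arm(
  commands=[
    [40,0,0,0,0],
    [40,0,0,0,0],
    [40,0,0,0,0],
    [40,0,0,2.0,0],
    [40,0,0,3.0,0],
    [40,-1.0,-3.0,2.0,0],
    [20,-1.0,-3.5,0,0],
    [0,-1.0,-3.0,0,0],
  ],
)

```text
t: 22.42
tcp_pos: [0.5781, -0.2434, 0.1216]
tool_rot: [0.999, -0.03, -0.001, 0.016]
force: [-0.4, -0.2, -1.1]
finger_gap: 0.131
```

```bash
python3 - <<'E'
from m import *
s=manip.sense();print(s["t"],s["tcp_pos"],s["tool_rot"].round(3),s["finger_gap"],s["force"])
p=snapshot("side");save(p,"placed2",(290,150,370,220),9)
for n in ("side","top","side","top"):
    p=snapshot(n)
    for k in ("brass_pinion_a","pocket0","carrier_tail","carrier_nose","orange_face"): print(n,k,[(np.round(d["centre"],4).tolist(),round(d["score"],2)) for d in models.pinpoint(p,k)[:2]])
E
```

```text
22.4167 [ 0.57806425 -0.2433766   0.12162588] [ 0.999 -0.03  -0.001  0.016] 0.13085236071851572 [-0.42463199 -0.18884181 -1.07008338]
side brass_pinion_a [([0.6087, -0.1494, 0.039], 0.63), ([0.6148, -0.1003, 0.0399], 0.52)]
side pocket0 [([0.6155, -0.0987, 0.0367], 0.98), ([0.6142, -0.1525, 0.0357], 0.7)]
side carrier_tail [([0.6098, -0.1849, 0.0296], 0.91)]
side carrier_nose [([0.5724, 0.2139, 0.0654], 0.62), ([0.6145, -0.0739, 0.0338], 0.59)]
side orange_face [([0.6237, 0.2007, 0.0389], 0.82), ([0.4564, -0.4446, 0.0002], 0.35)]
top brass_pinion_a [([0.6144, -0.1002, 0.0357], 0.55), ([0.6064, -0.1564, 0.0324], 0.44)]
top pocket0 [([0.6141, -0.1015, 0.0349], 0.83), ([0.6103, -0.1567, 0.0329], 0.55)]
top carrier_tail [([0.6064, -0.1836, 0.0331], 0.76)]
top carrier_nose [([0.6152, -0.0696, 0.0293], 0.59), ([0.6106, -0.1035, 0.0319], 0.58)]
top orange_face [([0.6211, 0.2065, 0.0399], 0.59)]
side brass_pinion_a [([0.6085, -0.1506, 0.0393], 0.63), ([0.6115, -0.1006, 0.0358], 0.63)]
side pocket0 [([0.6131, -0.1015, 0.0388], 0.79), ([0.6117, -0.1514, 0.0351], 0.69)]
side carrier_tail [([0.6091, -0.1802, 0.0298], 0.64)]
side carrier_nose [([0.6165, -0.0669, 0.032], 0.79)]
side orange_face [([0.6248, 0.2074, 0.0374], 0.56)]
top brass_pinion_a [([0.6098, -0.1573, 0.0326], 0.58), ([0.6131, -0.1004, 0.0379], 0.53)]
top pocket0 [([0.608, -0.1569, 0.0316], 0.97)]
top carrier_tail [([0.6054, -0.1841, 0.0315], 0.68), ([0.5084, 0.4566, 0.0006], 0.54)]
top carrier_nose [([0.6175, -0.075, 0.0291], 0.64), ([0.4401, -0.1112, -0.0009], 0.55)]
top orange_face [([0.6213, 0.2054, 0.0393], 0.53)]
```

View pics/placed2.png

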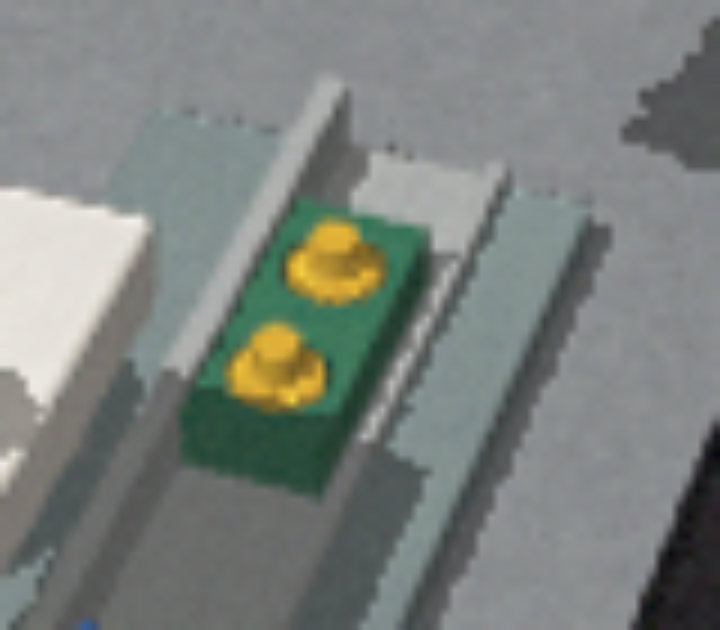

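Both pinions sit flush in the pockets. Jogging can't lean the tool, so I'll push the tail with the outer corner of one wide-open finger, jaws turned 30° from stage x. The hand then stays at stage x ≈ −55, clear of the bridge and the blue handle.

Emit:
jog_arm(
  commands=[
    [40,-1.0,0,0,0.12],
    [60,-1.0,0,0,0.12],
    [80,-0.8,0,0,0.12],
    [100,0,0,0,0.12],
    [100,0,0,0,0.12],
    [100,0,0,0,0.12],
    [100,0,0,0,0.12],
    [100,0,0,0,0.12],
  ],
)

```text
t: 24.33
tcp_pos: [0.5486, -0.2427, 0.1212]
tool_rot: [0.892, 0.451, 0.007, 0.014]
force: [-0.6, 0.0, 0.5]
finger_gap: 0.995
```

Emit:
jog_arm(
  commands=[
    [100,0,0,0,0.12],
    [100,0,0,0,0.12],
    [100,0,0,0,0.12],
    [100,0,0,0,0.12],
    [100,0,0,0,0.12],
    [100,0,0,0,0.12],
    [100,0,0,0,0.12],
    [100,0,0,0,0.12],
  ],
)

```text
t: 25.0
tcp_pos: [0.5484, -0.2431, 0.1216]
tool_rot: [0.567, 0.824, 0.013, 0.01]
force: [0.2, -0.8, -0.3]
finger_gap: 0.998
```

Emit:
jog_arm(
  commands=[
    [100,0,0,0,0.12],
    [100,0,0,0,0],
  ],
)

```text
t: 25.17
tcp_pos: [0.5485, -0.2434, 0.1218]
tool_rot: [0.513, 0.858, 0.013, 0.009]
force: [0.7, -0.2, 0.2]
finger_gap: 1.001
```

Emit:
jog_arm(
  commands=[
    [100,0,0,-3.0,0],
    [100,0,0,-3.0,0],
    [100,0,0,-2.0,0],
    [100,0,0,-1.0,0],
    [100,0,0,0,0],
  ],
)

```text
t: 25.58
tcp_pos: [0.5512, -0.2454, 0.0316]
tool_rot: [0.52, 0.854, 0.013, 0.014]
force: [-0.4, -0.0, 0.7]
finger_gap: 1.002
```

```bash
python3 - <<'E'
from m import *
p=snapshot("side");save(p,"push0",(270,110,430,230),5)
E
```

```text
(no output)
```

View pics/push0.png

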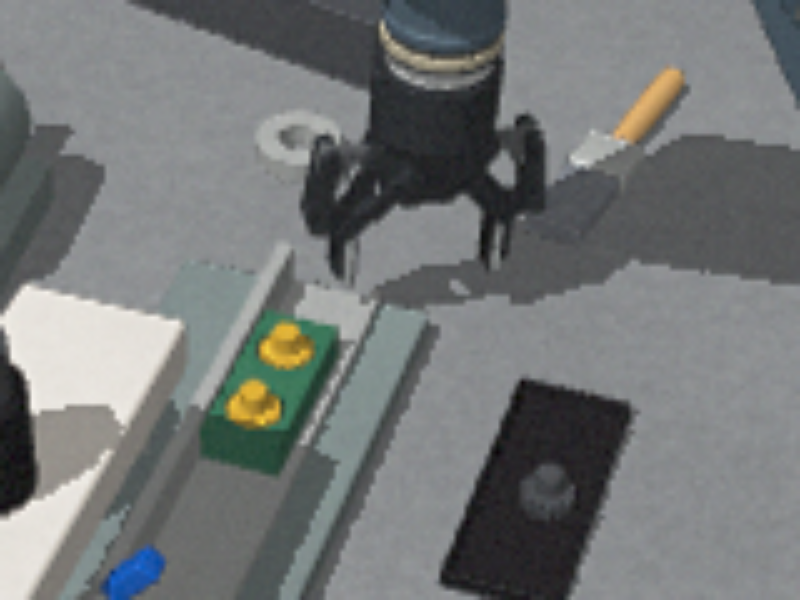

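Emit:
jog_arm(
  commands=[
    [100,-0.3,0.2,-0.7,0],
    [100,0,0,-0.5,0],
    [100,0,1.0,0,0],
    [100,0,0.5,0,0],
    [100,0,0,0,0],
  ],
)

```text
t: 26.05
tcp_pos: [0.5505, -0.2288, 0.0234]
tool_rot: [0.521, 0.853, 0.013, 0.018]
force: [0.8, 0.5, 0.1]
finger_gap: 0.998
```

Emit:
jog_arm(
  commands=[
    [100,0,0.8,-0.2,0],
    [100,0,0.8,0,0],
    [100,0.1,0.8,0,0],
    [100,0,0.8,0,0],
    [100,0.1,1.0,0,0],
    [100,0.1,1.0,0,0],
  ],
)

```text
t: 26.55
tcp_pos: [0.5548, -0.1742, 0.0231]
tool_rot: [0.521, 0.853, 0.012, 0.02]
force: [-0.2, -1.5, -0.9]
finger_gap: 1.001
```

Emit:
jog_arm(
  commands=[
    [100,0,1.2,0,0],
    [100,0.1,1.2,0,0],
    [100,0,1.2,0,0],
    [100,0.1,1.2,0,0],
    [100,0,1.2,0,0],
    [100,0.1,1.2,0,0],
  ],
)

```text
t: 27.05
tcp_pos: [0.5576, -0.0939, 0.023]
tool_rot: [0.521, 0.853, 0.012, 0.02]
force: [-0.6, -1.2, -0.6]
finger_gap: 1.0
```

```bash
cat > st.py <<'E'
from m import *
phi=.067;O=np.array([.622,.028])
def st(P): r=np.array(P)[:2]-O;return np.round([r[0]*np.cos(phi)-r[1]*np.sin(phi),r[0]*np.sin(phi)+r[1]*np.cos(phi)],4)
s=manip.sense();print(s["t"],st(s["tcp_pos"]),s["tcp_pos"].round(4),s["force"].round(1))
for n in ("side","top"):
    p=snapshot(n)
    for k in ("carrier","carrier_tail","carrier_nose","brass_pinion_a","orange_face","blue_grip"): print(n,k,[(st(d["centre"]).tolist(),round(d["centre"][2],3),round(d["score"],2)) for d in models.pinpoint(p,k)[:2]])
E
python3 st.py
```

```text
27.05 [-0.0561 -0.126 ] [ 0.5576 -0.0939  0.023 ] [-0.6 -1.2 -0.6]
side carrier [([-0.0013, -0.0362], 0.021, 0.8), ([-0.0066, 0.1722], 0.039, 0.45)]
side carrier_tail [([-0.0012, -0.0919], 0.028, 0.63), ([-0.0025, -0.0383], 0.02, 0.16)]
side carrier_nose [([0.0006, 0.0166], 0.032, 0.87)]
side brass_pinion_a [([-0.0033, 0.0174], 0.032, 0.67), ([-0.0003, -0.0608], 0.038, 0.49)]
side orange_face [([-0.0062, 0.1731], 0.036, 0.65), ([-0.1653, -0.1562], 0.002, 0.49)]
side blue_grip [([-0.0198, 0.1023], 0.15, 0.72)]
top carrier [([-0.0014, -0.0365], 0.019, 0.6)]
top carrier_tail [([-0.0001, -0.0892], 0.034, 0.59)]
top carrier_nose [([0.0023, 0.0233], 0.03, 0.71)]
top brass_pinion_a [([0.0045, -0.0096], 0.038, 0.62), ([0.0001, -0.0619], 0.034, 0.41)]
top orange_face [([-0.0094, 0.1783], 0.039, 0.74), ([-0.004, 0.0033], -0.002, 0.55)]
top blue_grip [([-0.0249, 0.1033], 0.153, 0.53)]
```

Emit:
jog_arm(
  commands=[
    [100,0,1.2,0,0],
    [100,0.1,1.2,0,0],
    [100,0.1,1.2,0,0],
    [100,0,1.2,0,0],
    [100,0.1,1.2,0,0],
    [100,0,1.0,0,0],
    [100,0.1,1.0,0,0],
  ],
)

```text
t: 28.33
tcp_pos: [0.5636, -0.0123, 0.0234]
tool_rot: [0.523, 0.852, 0.012, 0.023]
force: [0.2, -1.2, -0.3]
finger_gap: 0.997
```

```bash
python3 st.py; python3 - <<'E'
from m import *
p=snapshot("side");save(p,"push1",(215,140,375,260),5)
E
```

```text
28.3333 [-0.0556 -0.0441] [ 0.5636 -0.0123  0.0234] [ 0.2 -1.2 -0.3]
side carrier [([-0.0028, 0.0437], 0.022, 0.62), ([0.0052, 0.1064], 0.156, 0.17)]
side carrier_tail [([0.0, -0.0109], 0.029, 0.67), ([0.0057, 0.1057], 0.154, 0.39)]
side carrier_nose [([0.0019, 0.098], 0.033, 0.81)]
side brass_pinion_a [([-0.0035, 0.0191], 0.041, 0.48), ([-0.0008, 0.0699], 0.038, 0.4)]
side orange_face [([-0.0047, 0.1724], 0.039, 0.91)]
side blue_grip [([-0.0219, 0.1055], 0.151, 0.75)]
top carrier [([-0.0024, 0.0443], 0.019, 0.59)]
top carrier_tail [([-0.0033, -0.0077], 0.037, 0.71), ([-0.1374, -0.4803], -0.001, 0.32)]
top carrier_nose [([0.0038, 0.1038], 0.03, 0.62)]
top brass_pinion_a [([0.0041, 0.0716], 0.036, 0.43), ([-0.0029, 0.0026], -0.003, 0.37)]
top orange_face [([-0.0117, 0.177], 0.039, 0.52)]
top blue_grip [([-0.0248, 0.1023], 0.151, 0.5)]
```

View pics/push1.png

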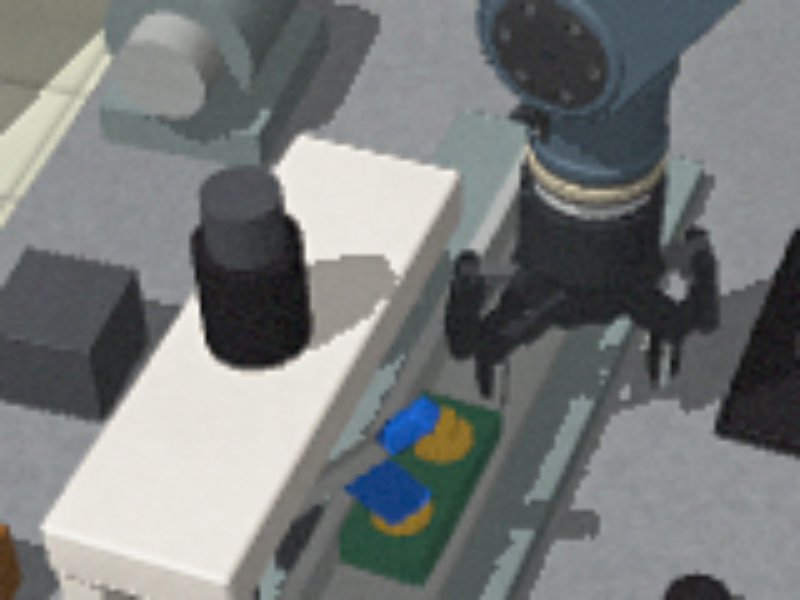

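Emit:
jog_arm(
  commands=[
    [100,0,1.0,0,0],
    [100,0.1,1.0,0,0],
    [100,0.1,1.0,0,0],
    [100,0,1.0,0,0],
    [100,0.1,0.8,0,0],
  ],
)

```text
t: 29.5
tcp_pos: [0.5671, 0.0357, 0.0234]
tool_rot: [0.525, 0.851, 0.011, 0.024]
force: [-0.5, -1.0, -0.3]
finger_gap: 1.0
```

```bash
python3 st.py
```

```text
29.5 [-0.0553  0.004 ] [0.5671 0.0357 0.0234] [-0.5 -1.  -0.3]
side carrier [([-0.0013, 0.0931], 0.021, 0.64)]
side carrier_tail [([-0.0019, 0.0393], 0.031, 0.83)]
side carrier_nose [([-0.0009, 0.1477], 0.032, 0.68)]
side brass_pinion_a [([0.002, 0.1172], 0.036, 0.66), ([-0.145, 0.4205], -0.0, 0.63)]
side orange_face [([-0.0063, 0.174], 0.037, 0.57)]
side blue_grip [([-0.0197, 0.1027], 0.149, 0.67), ([-0.005, 0.1751], 0.04, 0.62)]
top carrier [([-0.0023, 0.09], 0.019, 0.67), ([-0.0588, 0.1823], 0.064, 0.28)]
top carrier_tail [([-0.0265, 0.1054], 0.151, 0.7), ([-0.0031, 0.0387], 0.035, 0.56)]
top carrier_nose [([0.0019, 0.1529], 0.029, 0.71), ([-0.1449, 0.4216], -0.002, 0.29)]
top brass_pinion_a [([0.0701, -0.1066], 0.023, 0.22)]
top orange_face [([-0.0116, 0.1763], 0.037, 0.56), ([-0.1705, -0.1517], -0.003, 0.19)]
top blue_grip [([-0.0248, 0.1031], 0.152, 0.39), ([-0.0077, 0.178], 0.039, 0.33)]
```

Remaining gap is about 26 mm. I'll go slowly and watch the force.

Emit:
jog_arm(
  commands=[
    [100,0,0.5,0,0],
    [100,0,0.5,0,0],
    [100,0.1,0.5,0,0],
    [100,0,0.3,0,0],
  ],
)

```text
t: 30.53
tcp_pos: [0.5684, 0.0516, 0.0234]
tool_rot: [0.527, 0.85, 0.011, 0.024]
force: [-0.5, -2.0, -0.4]
finger_gap: 0.999
```

Emit:
jog_arm(
  commands=[
    [100,0,0.4,0,0],
    [100,0,0.4,0,0],
  ],
)

```text
t: 30.7
tcp_pos: [0.5687, 0.0603, 0.0235]
tool_rot: [0.527, 0.85, 0.011, 0.024]
force: [0.9, -2.4, -0.3]
finger_gap: 1.005
```

Emit:
jog_arm(
  commands=[
    [100,0,0.3,0,0],
    [100,0,0.3,0,0],
  ],
)

```text
t: 30.87
tcp_pos: [0.5692, 0.066, 0.0235]
tool_rot: [0.526, 0.85, 0.01, 0.025]
force: [-1.0, -19.8, 0.5]
finger_gap: 1.002
```

Contact: force jumped to 20 N. Back off and check that it is the orange stop.

Emit:
jog_arm(
  commands=[
    [100,0,-0.5,0,0],
    [100,-0.1,-2.0,0,0],
    [100,-0.2,-3.5,0,0],
    [100,-0.2,-3.5,0,0],
    [100,0,0,0,0],
  ],
)

```text
t: 31.28
tcp_pos: [0.5646, -0.0274, 0.0237]
tool_rot: [0.523, 0.852, 0.011, 0.026]
force: [-0.2, 0.1, -0.2]
finger_gap: 0.997
```

```bash
python3 st.py; python3 st.py; python3 - <<'E'
from m import *
p=snapshot("side");save(p,"end",(245,200,345,290),8)
E
```

```text
31.2833 [-0.0536 -0.0592] [ 0.5646 -0.0274  0.0237] [-0.2  0.1 -0.2]
side carrier [([-0.0054, 0.1208], 0.024, 0.72)]
side carrier_tail [([-0.0024, 0.0662], 0.029, 0.63)]
side carrier_nose [([-0.0007, 0.1778], 0.031, 0.93), ([-0.2034, 0.2014], -0.001, 0.67)]
side brass_pinion_a [([-0.0052, 0.0976], 0.036, 0.63), ([0.0003, 0.0942], 0.037, 0.63)]
side orange_face [([0.0022, 0.1472], 0.038, 0.73), ([-0.0064, 0.1754], 0.039, 0.71)]
side blue_grip [([-0.0235, 0.1015], 0.152, 0.69)]
top carrier [([0.0003, 0.1196], 0.019, 0.82)]
top carrier_tail [([-0.0037, 0.0648], 0.033, 0.8)]
top carrier_nose [([0.0037, 0.177], 0.027, 0.61), ([0.0407, 0.1825], 0.065, 0.39)]
top brass_pinion_a [([0.0002, 0.116], 0.021, 0.69), ([0.0019, 0.1437], 0.038, 0.47)]
top orange_face [([-0.0098, 0.1776], 0.038, 0.47)]
top blue_grip [([-0.0251, 0.1051], 0.153, 0.39)]
31.9833 [-0.0548 -0.0546] [ 0.5636 -0.0228  0.0235] [ 0.1 -0.7 -0.2]
side carrier [([-0.0013, 0.1218], 0.021, 0.7), ([-0.1349, -0.4819], -0.001, 0.53)]
side carrier_tail [([0.0013, 0.0664], 0.03, 0.64), ([-0.0205, 0.1037], 0.151, 0.35)]
side carrier_nose [([0.0007, 0.1769], 0.031, 0.8)]
side brass_pinion_a [([-0.0051, 0.0967], 0.037, 0.63), ([0.0013, 0.148], 0.035, 0.42)]
side orange_face [([-0.0077, 0.1738], 0.038, 0.88)]
side blue_grip [([-0.0179, 0.1011], 0.15, 0.78), ([-0.0042, 0.1218], 0.022, 0.63)]
top carrier [([0.0, 0.1164], 0.018, 0.78)]
top carrier_tail [([-0.0027, 0.0672], 0.034, 0.49), ([-0.0021, 0.0943], 0.034, 0.4)]
top carrier_nose [([0.0006, 0.177], 0.026, 0.61)]
top brass_pinion_a [([0.0005, 0.1454], 0.038, 0.63), ([-0.0005, 0.0889], 0.031, 0.45)]
top orange_face [([-0.0109, 0.1784], 0.038, 0.71), ([-0.001, 0.1774], 0.029, 0.69)]
top blue_grip [([-0.1644, 0.0742], 0.002, 0.71), ([-0.0254, 0.1026], 0.152, 0.4)]
```

View pics/end.png

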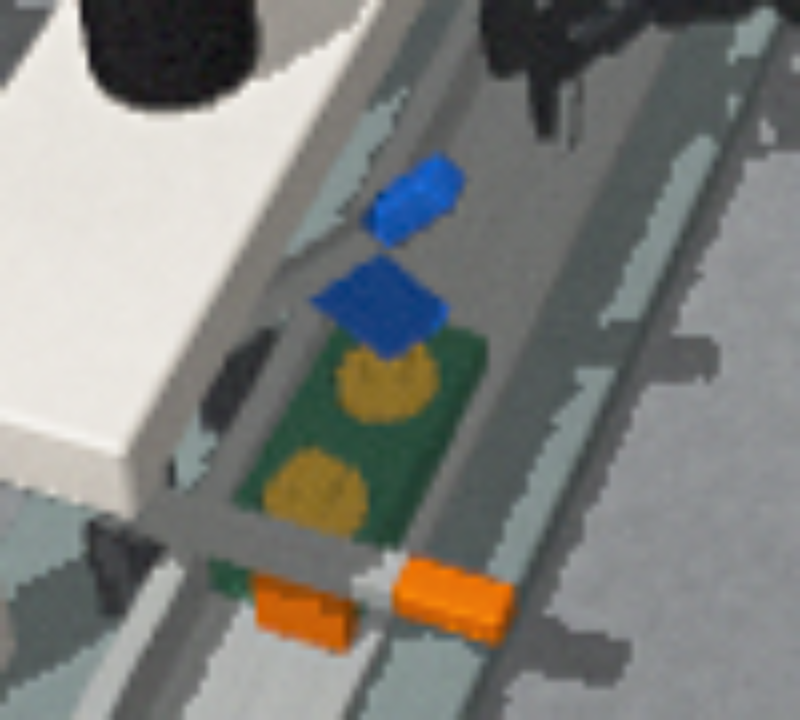

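```bash
python3 -c "
from h import *
s=manip.sense();print(s['t'],s['force'].round(1));print(workorder.sign_off())"
```

```text
32.7333 [-0.6  0.1  0.1]
the job is handed in; nothing more can be done
None
```

I flipped the orange stop down, put both brass pinions hub up into the carrier's pockets, and slid the carrier along the guide against the orange stop. I handed the job in at 32.7 s; no verdict is reported.

**How it was done:** The jog interface can't lean the tool. I pushed the stop down with the shut fingertips and pushed the carrier's tail with the outside of one wide-open finger, so the hand stayed clear of the bridge and the blue stop.

**Last checks:**
- **Carrier at the stop:** The push force jumped to about 20 N on contact. The carrier's nose then measured at stage y 0.177 and the orange stop face at about 0.174–0.178. Those readings are only good to about 4 mm, so the 3 mm limit rests on the contact force and the picture, which agree.
- **Carrier position:** It lies at stage x ≈ 0 and z ≈ 0.02, in line with the guide.
- **Pinions:** Both were flush in their pockets in a close-up taken before the push. In the last picture they are still in place, though the blue stop partly hides one of them. When placed, the gripper stopped at the height expected for a seated pinion. For the second one, two more downward nudges moved nothing and showed no force.
- **Stops:** The blue handle is still at z ≈ 0.15, about 0.9 rad. The orange handle read z ≈ 0.064 after it was lowered, and in the last picture it is still down.
- **Robot:** Clear of everything, with about 0 N on the tool.

**Disagreements:** One side-view reading put the orange face at stage y 0.147, but every other reading was about 0.176. Some network reports mistook other objects for the pinions or stops; I ignored these after checking the pictures. I did not re-measure the bystanders and dark pinion at the end; no contact with them was noticed.

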